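# Load the tumbling barrel with polishing balls

### The job

Lift the cup of polishing balls out of the wooden caddy and stand it upright on the bench and let go of it, then take hold of it again in a way that lets you tip it, and pour all seven balls into the open tumbling barrel. Finally leave the empty cup standing upright on the bench, free of everything. The cup is thin ceramic, so hold it lightly (well under 70 N) and set it down softly, spill no ball, and leave the barrel, the jar, the mallet and the little bust standing where they are.

Things in the scene. Friction and masses are not known exactly. Their poses are not given: they have to be found in the camera images.
- cup: thin white ceramic cup, round, no handle, flared straight wall: 85 high, 68 across the rim, 50 across the foot, wall 3, floor 5; about 140 g. Origin: centre of its underside; z up through the mouth. It starts in either compartment of the caddy, with the seven balls in it, filling it to about 45. It cracks if squeezed with more than 70 N; 20 to 40 N is plenty.
- cup_rim (a point): centre of the cup's mouth, 85 above its origin on its axis
- caddy: low wooden tray 101 (its x) by 194 (its y) by 55 high, fixed to the bench, open on top, walls 8 thick, split by a wall across its middle into two compartments of 85 by 85 lying along its y (centres at y = +48 and -48); inner floor 12 above the bench. Origin: centre of its underside. One compartment holds the cup, the other the closed jar.
- jar: closed plain jar, white ceramic with a flat steel lid, 58 across, 75 high, in the caddy's other compartment; bystander. Origin: centre of its underside.
- barrel: the open tumbling barrel: plain dark rubber tub standing upright on the bench, round, straight-walled, 150 across outside, 138 inside, 90 high, floor 10 thick, 900 g, loose. Origin: centre of its underside; z up.
- barrel_rim (a point): centre of the barrel's open mouth, 90 above the bench
- mallet: wooden carver's mallet lying down, handle 26 thick, head 64 across, 215 long overall along its x (handle to -x); bystander. Origin: on the bench under the head, 70 from the head's end.
- bust: small white plaster bust on a square foot 60 by 60, 132 high; bystander. Origin: centre of its underside.
- ball1_center (a point): centre of ball 1 of 7: plain pale stone-white polishing ball, 18 across, 11 g, loose in the cup at the start
- ball2_center (a point): centre of ball 2 of 7: plain pale stone-white polishing ball, 18 across, 11 g, loose in the cup at the start
- ball3_center (a point): centre of ball 3 of 7: plain pale stone-white polishing ball, 18 across, 11 g, loose in the cup at the start
- ball4_center (a point): centre of ball 4 of 7: plain pale stone-white polishing ball, 18 across, 11 g, loose in the cup at the start
- ball5_center (a point): centre of ball 5 of 7: plain pale stone-white polishing ball, 18 across, 11 g, loose in the cup at the start
- ball6_center (a point): centre of ball 6 of 7: plain pale stone-white polishing ball, 18 across, 11 g, loose in the cup at the start
- ball7_center (a point): centre of ball 7 of 7: plain pale stone-white polishing ball, 18 across, 11 g, loose in the cup at the start
Mind the look-alikes: they are no part of the job. What is shaped like the cup but red or yellow is not meant.

How it is judged:
By the outcome, as a careful person would: the job done as asked, in the order asked, and still so for the second after the job is handed in, with the robot touching nothing.
It also fails if it takes over 69 s, if anything falls off the work surface, if the arm or the gripper's body presses on something with over 40 N, if the wrist force passes 120 N, or if a joint passes its speed limit or range.

### The arm

A 7-joint arm with a two-finger parallel gripper is mounted at the origin on the work surface. World frame = base frame: x ahead of the robot, y to its left, z up, the work surface at z = 0. Lengths are in m, angles in rad, forces in N, time in s.
With the tool pointing down it reaches from about 0.4 to 0.875 m from the base axis. Payload 4.4 kg.
Tool frame: the origin (TCP) lies midway between the tips of the shut fingers; the grasp point (between the pads) lies 19 mm behind it (env.tcp_to_grasp is the distance from the TCP to the grasp point, in m); z points along the fingers, x is the direction in which the jaws open and shut, and the axes are right-handed (so a half turn about z gives the same grasp; the last joint's range is limited). The gripper opens to 85 mm and grips with 20 to 120 N. Pads are 22 mm wide; open, the fingers measure 114 mm over their backs; the gripper's body (76 mm by 85 mm) begins 54 mm behind the grasp point. The pads swing forward as they close: fully open they stand 13 mm farther back than shut.
Start: joints at [-1.39, 0.628, 0.038, 1.517, -0.027, 0.996, -0.02], TCP at [0.159, 0.63, 0.231] pointing down, gripper open.
Joint ranges: [-3.06, 3.06], [-0.37, 2.12], [-1.25, 1.32], [0.18, 2.47], [-1.1, 4.24], [0.23, 1.98], [-2.94, 2.94]. Speed limits (rad/s): [2.57, 2.57, 3.14, 3.14, 3.14, 3.14, 3.14].

### API

Orientations are given as a unit quaternion [x, y, z, w].
In Python, from bench import env gives the robot as it stands. The module is installed in compiled form; this text tells all that it offers.
- The arm moves only by the tool move_arm, never from a script. Its argument "steps" is text: rows parted by semicolons, each of 7 numbers parted by spaces: the turn, a rotation vector about the tool's x, y, z in degrees, then the shift along the tool's x, y, z in mm, then the closure in counts, from 0 (fully open) to 255 (shut). In form: wx wy wz tx ty tz claw; .... A call has 1 to 5 rows; each row shifts and turns the commanded pose from where the row before left it, along the tool's axes as they then stand; what a row does not reach is not made up. A row lasts 1/8 s, in which the tool goes at most 62.5 mm and 10.7 degrees, less where a joint would pass 70% of its speed; a pose out of reach is approached as far as the arm can. A call with a gripper value outside its range is refused whole. The fingers move at their own pace and stop on an object; the grip force is fixed at half the most. Time passes only in rows, so rows that do not move let the fingers close. It gives the time, the measured TCP pose, the force and the opening at its end, in the units of the state.
- env.read_state(): the state, without advancing time (a new reading comes with each control period).
- env.snapshot(name): name is "scene" or "top" or "wrist"; returns the picture (400x640x3 uint8, red, green, blue); there is no depth.
- env.camera_info(name): a dict with "fx", "fy", "cx", "cy" (pixels), "rvec" (rotation vector, rad) and "tvec" (3), from world to camera coordinates, as OpenCV has them. Camera axes: x right, y down, z forward; pixel columns grow to the right and rows downward; lengths in m; the calibration is good to about 2 mm. A picture is of the moment at which its call begins: read the wrist's pose just before it. camera_info takes no time and is no camera call; for the wrist camera it gives the pose at the moment of the call.
- env.close_job(): hands the job in, once; it reports no verdict.
The state is a dict: "time_s": time; "joint_pos": joint angles; "qd": joint speeds; "effort": joint torques, N m; "position": TCP position; "tcp_rot": TCP orientation; "contact_force": force on the tool from outside, world axes, zero at the start; "ft_torque": the same for the moment, N m; "grip_width": finger opening in m.
Only numpy, scipy, OpenCV 4.12 (cv2) and the standard library are available. Lean on these libraries where they do the work, as an engineer would, in place of code of your own. Each camera call takes 0.05 s, during which the arm holds its last target. There are 200 camera calls.

## Working session

There is one attempt and no reset: what is moved stays moved. The work goes in short steps, Python scripts to look and compute and a tool call to move; the robot and the scene stay as the last step left them, time stands still between calls to the robot, and variables do not carry over. Pictures are saved under pics/ and viewed, about 8 in all and at most 12, crops included, and the job is handed in when it is done.

Besides the shell and the picture viewer there is one more tool, called after "Call:" as name(argument=value, ...) on one line, values as JSON. move_arm: Moves the arm, as the interface text tells. Its arguments: {"type":"object","properties":{"steps":{"type":"string"}},"required":["steps"]}

```bash
mkdir -p pics
python3 - <<'E'
from bench import env
import cv2
s=env.read_state(); print({k:(v if not hasattr(v,'__len__') else [round(float(x),4) for x in v]) for k,v in s.items()})
for n in("scene","top"):
    c=env.camera_info(n); print(n,c)
    im=env.snapshot(n); cv2.imwrite(f"pics/{n}0.png",im[:,:,::-1])
print(env.tcp_to_grasp)
E
```

```text
{'time_s': 0.0, 'joint_pos': [-1.3898, 0.6293, 0.0384, 1.5184, -0.027, 0.9963, -0.02], 'qd': [-0.0001, 0.0014, 0.0005, -0.0012, 0.0001, -0.0, -0.0005], 'effort': [-0.0006, -56.3407, 1.226, -19.3456, 0.0109, 0.0103, 0.0], 'position': [0.1586, 0.6297, 0.2304], 'tcp_rot': [0.7888, 0.6147, -0.0008, 0.0006], 'contact_force': [0.0996, -0.3738, 1.0133], 'ft_torque': [0.0124, -0.0011, -0.0105], 'grip_width': 0.08518668421138756}
scene {'fx': 473.90109467090326, 'fy': 473.90109467090326, 'cx': 321.4788762087848, 'cy': 195.46377693229746, 'rvec': array([ 2.0110258 ,  1.4408248 , -0.58991087]), 'tvec': array([-0.14918033, -0.31471677,  1.44709486])}
top {'fx': 365.6475926743697, 'fy': 365.6475926743697, 'cx': 318.5380347473762, 'cy': 188.88720039735662, 'rvec': array([ 2.13680806, -2.19972938,  0.07264337]), 'tvec': array([0.01524083, 0.53160539, 0.84737148])}
0.0187
```

View pics/scene0.png

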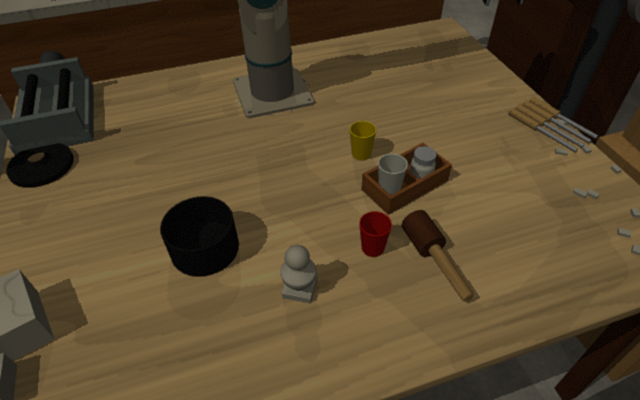

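View pics/top0.png

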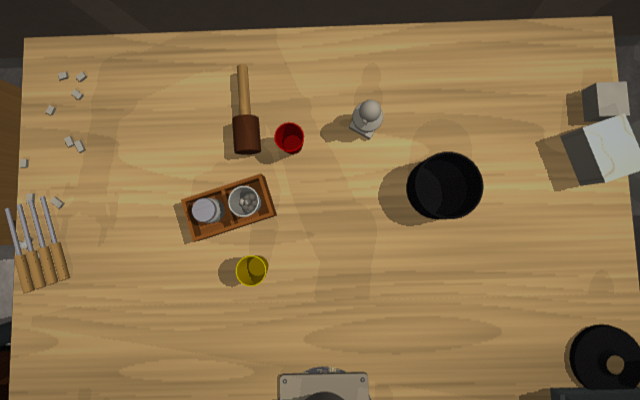

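The top view shows the white cup with the balls in the caddy at (244,202) and the jar at (206,210). The red cup is at (289,138), the yellow one at (252,270), the barrel at (445,186), the bust at (367,118) and the mallet head at (246,135).

```bash
cat > h.py <<'E'
from bench import env
import numpy as np, cv2
from scipy.spatial.transform import Rotation as R
def cam(n):
    c=env.camera_info(n); K=np.array([[c['fx'],0,c['cx']],[0,c['fy'],c['cy']],[0,0,1.]])
    return K,R.from_rotvec(c['rvec']).as_matrix(),np.array(c['tvec'])
def cast(c,uv,z):
    K,Rm,t=c; uv=np.atleast_2d(uv).astype(float)
    d=(Rm.T@np.linalg.inv(K)@np.c_[uv,np.ones(len(uv))].T).T; o=-Rm.T@t
    return o+d*((z-o[2])/d[:,2])[:,None]
def proj(c,P):
    K,Rm,t=c; p=(K@(Rm@np.atleast_2d(P).T+t[:,None])).T
    return p[:,:2]/p[:,2:]
def circ(P):
    A=np.c_[2*P[:,:2],np.ones(len(P))]; s=np.linalg.lstsq(A,(P[:,:2]**2).sum(1),rcond=None)[0]
    return s[:2],np.sqrt(s[2]+s[0]**2+s[1]**2)
def state():
    s=env.read_state(); return np.array(s['position']),R.from_quat(s['tcp_rot']),s
E
python3 - <<'E'
from h import *
c=cam("top"); im=cv2.imread("pics/top0.png"); hsv=cv2.cvtColor(im,cv2.COLOR_BGR2HSV)
def big(m,roi):
    x0,y0,x1,y1=roi; mm=np.zeros_like(m); mm[y0:y1,x0:x1]=m[y0:y1,x0:x1]
    cs,_=cv2.findContours(mm,cv2.RETR_EXTERNAL,cv2.CHAIN_APPROX_NONE); return max(cs,key=cv2.contourArea)[:,0]
white=((hsv[...,1]<60)&(hsv[...,2]>70)).astype(np.uint8)
red=(((hsv[...,0]<5)|(hsv[...,0]>175))&(hsv[...,1]>200)).astype(np.uint8)
yel=((hsv[...,0]>20)&(hsv[...,0]<35)&(hsv[...,1]>200)).astype(np.uint8)
dark=(hsv[...,2]<32).astype(np.uint8)
for n,m,roi,z in(("cup",white,(222,180,268,226),.097),("jar",white,(185,190,224,230),.075),("red",red,(265,115,315,165),.085),("yel",yel,(230,250,275,295),.085),("barrel",dark,(395,145,490,225),.09),("bust",white,(345,95,390,145),.1)):
    k=big(m,roi); h=cv2.convexHull(k)[:,0]; P=cast(c,h,z)
    print(n,cv2.boundingRect(k),circ(P), cast(c,[cv2.minEnclosingCircle(k)[0]],z)[0].round(3))
print("caddy",cast(c,[(182,206),(262,175),(276,215),(194,241)],.055).round(3))
print("mallet",cast(c,[(233,116),(259,116),(236,152),(260,152),(238,66),(247,66)],.03).round(3))
print("bust foot",cast(c,[(350,128),(368,138)],0.01).round(3))
print(cam("top")[1],"campos",-c[1].T@c[2])
E
```

```text
cup (228, 185, 33, 32) (array([0.50400509, 0.16233467]), np.float64(0.03462985748648901)) [0.503 0.161 0.097]
jar (192, 198, 29, 25) (array([0.48748535, 0.25137384]), np.float64(0.03139099473974319)) [0.485 0.251 0.075]
red (275, 123, 29, 31) (array([0.64367567, 0.06086885]), np.float64(0.03337651813878786)) [0.643 0.061 0.085]
yel (235, 256, 33, 30) (array([0.35463872, 0.15010188]), np.float64(0.03477722419413843)) [0.354 0.149 0.085]
barrel (407, 153, 76, 66) (array([ 0.5242667 , -0.27667998]), np.float64(0.07775154179314799)) [ 0.522 -0.276  0.09 ]
bust (349, 100, 34, 38) (array([ 0.67815407, -0.11172787]), np.float64(0.03850591897219785)) [ 0.678 -0.111  0.1  ]
caddy [[0.499 0.314 0.055]
 [0.565 0.129 0.055]
 [0.472 0.098 0.055]
 [0.418 0.286 0.055]]
mallet [[0.714 0.201 0.03 ]
 [0.712 0.138 0.03 ]
 [0.626 0.195 0.03 ]
 [0.624 0.137 0.03 ]
 [0.838 0.188 0.03 ]
 [0.837 0.166 0.03 ]]
bust foot [[ 0.68  -0.081  0.01 ]
 [ 0.654 -0.124  0.01 ]]
[[-0.02814818 -0.99940205 -0.02008048]
 [-0.99589977  0.02976597 -0.08542625]
 [ 0.08597288  0.01759356 -0.99614212]] campos [ 0.45700372 -0.01550031  0.88982152]
```

```bash
cat >> h.py <<'E'
def rotof(az,down,roll=0):
    """tool z: azimuth az, 'down' deg below horizontal; tool x horizontal (left-of-az sign), then roll about z"""
    a,d=np.radians([az,down]); z=np.array([np.cos(a)*np.cos(d),np.sin(a)*np.cos(d),-np.sin(d)])
    x=np.array([-np.sin(a),np.cos(a),0]); return R.from_matrix(np.c_[x,np.cross(z,x),z])*R.from_euler('z',roll,degrees=True)
def plan(pos,rot,n,start=None):
    p,r,s=state()
    if start: p,r=start
    d=r.inv()*rot; w=d.as_rotvec(degrees=True)/n
    for i in range(n):
        ri=r*R.from_rotvec(w*i,degrees=True)
        t=ri.inv().apply((np.array(pos)-p)/n)*1000
        print(w.round(1),t.round(1))
def show():
    p,r,s=state(); m=r.as_matrix()
    print('t%.2f'%s['time_s'],'p',p.round(4),'x',m[:,0].round(3),'z',m[:,2].round(3),'q',np.round(s['joint_pos'],3),'F',np.round(s['contact_force'],1),'w',round(s['grip_width'],4))
E
python3 - <<'E'
from h import *
show(); a=np.radians(17.9)
x=np.array([np.cos(a),np.sin(a),0]);z=np.array([0,0,-1.])
plan([.503,.162,.2],R.from_matrix(np.c_[x,np.cross(z,x),z]),10)
E
```

```text
t0.10 p [0.1586 0.6298 0.2305] x [ 0.244  0.97  -0.002] z [-0.    -0.002 -1.   ] q [-1.39   0.629  0.038  1.518 -0.027  0.996 -0.02 ] F [ 0.1  0.5 -0.4] w 0.0852
[0.  0.  5.8] [-36.9  44.8   3.1]
[0.  0.  5.8] [-32.2  48.3   3.1]
[0.  0.  5.8] [-27.2  51.3   3.1]
[0.  0.  5.8] [-21.9  53.8   3.1]
[0.  0.  5.8] [-16.3  55.7   3.1]
[0.  0.  5.8] [-10.6  57.1   3.1]
[0.  0.  5.8] [-4.8 57.9  3.1]
[0.  0.  5.8] [ 1.1 58.1  3.1]
[0.  0.  5.8] [ 6.9 57.7  3.1]
[0.  0.  5.8] [12.7 56.7  3.1]
```

Call:
move_arm(steps="0 0 5.8 -37 45 3 0; 0 0 5.8 -32 48 3 0; 0 0 5.8 -27 51 3 0; 0 0 5.8 -22 54 3 0; 0 0 5.8 -16 56 3 0")

```text
time_s: 0.72
position: [0.3319, 0.3951, 0.2161]
tcp_rot: [0.918, 0.396, -0.0, 0.0]
contact_force: [1.4, 0.2, -0.8]
grip_width: 0.0856
```

Call:
move_arm(steps="0 0 5.8 -11 57 3 0; 0 0 5.8 -5 58 3 0; 0 0 5.8 1 58 3 0; 0 0 5.8 7 58 3 0; 0 0 5.8 13 57 3 0")

```text
time_s: 1.35
position: [0.504, 0.1605, 0.2011]
tcp_rot: [0.988, 0.154, -0.0, -0.0]
contact_force: [0.5, 0.0, -0.1]
grip_width: 0.0854
```

Run:
```python
from h import *
show(); c=cam("wrist"); im=env.snapshot("wrist"); cv2.imwrite("pics/w1.png",im[:,:,::-1])
np.savez("w1.npz",K=c[0],R=c[1],t=c[2])
print(proj(c,[[.503,.162,.097],[.503,.162,.012]]))
```

```text
t1.35 p [0.504  0.1605 0.2011] x [ 0.953  0.304 -0.   ] z [-0.  0. -1.] q [-0.576  0.513  0.317  1.895 -0.222  0.768  0.172] F [ 0.5  0.  -0.1] w 0.0854
[[322.39986693 201.89623727]
 [322.07057184 182.6311676 ]]
```

View pics/w1.png

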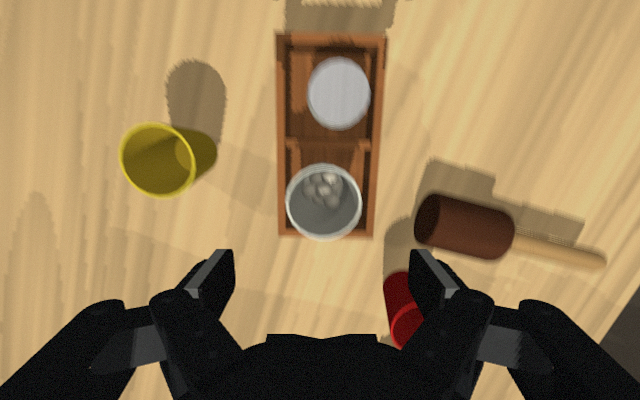

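Wrist view: cup rim centred at about (323.5,202), with the predicted point at (322.4,201.9). The caddy lines up with the jaws and the pads straddle it freely. I'll descend.

Call:
move_arm(steps="0 0 0 0.5 -1.5 50 0; 0 0 0 0.5 0 45 0; 0 0 0 0 0 30 0; 0 0 0 0 0 16 20; 0 0 0 0 0 0 50")

```text
time_s: 2.02
position: [0.5033, 0.1637, 0.0596]
tcp_rot: [0.988, 0.155, -0.001, 0.0]
contact_force: [1.1, 0.7, 0.5]
grip_width: 0.0687
```

Call:
move_arm(steps="0 0 0 0 0 0 60; 0 0 0 0 0 0 66; 0 0 0 0 0 0 70; 0 0 0 0 0 0 70; 0 0 0 0 0 0 70")

```text
time_s: 2.65
position: [0.504, 0.1639, 0.0608]
tcp_rot: [0.988, 0.155, 0.0, -0.0]
contact_force: [-0.8, -0.2, 3.3]
grip_width: 0.0644
```

Run:
```python
from h import *
show()
```

```text
t2.65 p [0.504  0.1639 0.0608] x [0.952 0.307 0.001] z [ 0.001  0.    -1.   ] q [-0.502  0.73   0.206  1.992 -0.32   0.449  0.254] F [-0.8 -0.2  3.3] w 0.0644
```

Call:
move_arm(steps="0 0 0 0 0 -8 70; 0 0 0 0 0 -22 70; 0 0 0 0 0 -35 70; 0 0 0 0 0 -35 70; 0 0 0 0 0 0 70")

```text
time_s: 3.28
position: [0.5055, 0.1641, 0.1629]
tcp_rot: [0.988, 0.155, 0.003, -0.001]
contact_force: [0.5, 0.3, -1.6]
grip_width: 0.0645
```

```bash
cat > fk.py <<'E'
from h import *
import itertools
from scipy.optimize import least_squares
def chain(q,s,L):
    d1,a,L1,L2,L3,e2,e3=L
    Rz=lambda t:R.from_euler('z',t); Ry=lambda t:R.from_euler('y',t)
    r=Rz(s[0]*q[0]); p=np.array([0,0,d1])
    r=r*Ry(q[1]); r=r*Rz(s[1]*q[2]); p=p+r.apply([e2,0,L1])
    r=r*Ry(q[3]); r=r*Rz(s[2]*q[4]); p=p+r.apply([-e2,0,L2])
    r=r*Ry(q[5]); r=r*Rz(s[3]*q[6]); p=p+r.apply([0,0,L3])+0*a
    p=p+(r*Rz(-s[3]*q[6])).apply([e3,0,0])
    return p,r
E
python3 - <<'E'
from fk import *
show(); p,r,s=state()
D=[([-1.39,.629,.038,1.518,-.027,.996,-.02],[.1586,.6298,.2305],[.244,.970,0]),
([-.576,.513,.317,1.895,-.222,.768,.172],[.504,.1605,.2011],[.953,.304,0]),
([-.502,.73,.206,1.992,-.32,.449,.254],[.504,.1639,.0608],[.952,.307,0]),
(s['joint_pos'],p,r.as_matrix()[:,0])]
L0=[.36,0,.455,.455,.25,0,0]
for sg in itertools.product([1,-1],repeat=4):
  o=[]
  for q,pp,x in D:
    _,m=chain(q,sg,L0); M=m.as_matrix(); o.append((M[2,2],np.degrees(np.arctan2(M[1,0],M[0,0])-np.arctan2(x[1],x[0]))))
  if all(a[0]<-.99 for a in o):
    f=lambda L:np.concatenate([chain(q,sg,L)[0]-pp for q,pp,x in D])
    res=least_squares(f,L0); print(sg,np.round(o,3).tolist(),res.x.round(3),np.abs(res.fun).max().round(4))
E
```

```text
t3.27 p [0.5055 0.1641 0.1629] x [0.952 0.307 0.006] z [ 0.005  0.002 -1.   ] q [-0.566  0.568  0.297  1.93  -0.256  0.674  0.199] F [ 0.5  0.3 -1.6] w 0.0645
(1, 1, 1, 1) [[-1.0, 28.228], [-1.0, 144.628], [-1.0, 144.275], [-1.0, 144.298]] [ 5.985  8.552 -1.747 -1.399  5.584  1.73   0.651] 0.2274
(1, 1, 1, -1) [[-1.0, 25.936], [-1.0, -195.662], [-1.0, -186.619], [-1.0, -192.919]] [ 5.985 -8.552 -1.747 -1.399  5.584  1.73   0.651] 0.2274
(1, -1, -1, 1) [[-1.0, 23.021], [-1.0, 94.273], [-1.0, 93.347], [-1.0, 92.355]] [32.369 49.827  1.208 -0.844 33.906  1.025  1.78 ] 0.3381
(1, -1, -1, -1) [[-1.0, 20.729], [-1.0, 113.983], [-1.0, 122.454], [-1.0, 115.138]] [  32.369 -149.482    1.208   -0.844   33.906    1.025    1.78 ] 0.3381
(-1, 1, 1, 1) [[-1.0, -172.49], [-1.0, -149.367], [-1.0, -158.2], [-1.0, -150.84]] [ 4.684 -5.917  1.356  0.5    5.243 -0.188  0.287] 0.0854
(-1, 1, 1, -1) [[-1.0, -174.782], [-1.0, -129.657], [-1.0, -129.094], [-1.0, -128.057]] [ 4.684  6.54   1.356  0.5    5.243 -0.188  0.287] 0.0854
(-1, -1, -1, 1) [[-1.0, -177.697], [-1.0, 160.278], [-1.0, 150.872], [-1.0, 157.217]] [-1.002  1.085  0.455  0.361 -1.058  0.022 -0.043] 0.0257
(-1, -1, -1, -1) [[-1.0, -179.988], [-1.0, -180.013], [-1.0, -180.021], [-1.0, -180.0]] [-1.002 -1.085  0.455  0.361 -1.058  0.022 -0.043] 0.0257
```

Call:
move_arm(steps="0 0 0 -12 22 0 70; 0 0 0 -24 44 5 70; 0 0 0 -29 53 15 70; 0 0 0 -29 53 15 70; 0 0 0 -18 34 15 70")

```text
time_s: 3.9
position: [0.4584, -0.0696, 0.1092]
tcp_rot: [0.988, 0.154, -0.001, 0.0]
contact_force: [1.0, -0.7, -3.3]
grip_width: 0.0646
```

Call:
move_arm(steps="0 0 0 -6 12 10 70; 0 0 0 0 0 20 70; 0 0 0 0 0 20 70; 0 0 0 0 0 5 70; 0 0 0 0 0 0 70")

```text
time_s: 4.53
position: [0.4577, -0.0799, 0.0549]
tcp_rot: [0.988, 0.155, -0.001, -0.0]
contact_force: [0.7, -0.6, -2.5]
grip_width: 0.0647
```

Run:
```python
from h import *
show()
```

```text
t4.53 p [ 0.4577 -0.0799  0.0549] x [ 0.952  0.307 -0.001] z [-0.001  0.    -1.   ] q [ 0.019  0.689  0.137  2.165 -0.293  0.306  0.717] F [ 0.7 -0.6 -2.5] w 0.0647
```

Call:
move_arm(steps="0 0 0 0 0 1.5 70; 0 0 0 0 0 1.5 70; 0 0 0 0 0 1 70; 0 0 0 0 0 1 70; 0 0 0 0 0 0 70")

```text
time_s: 5.15
position: [0.4582, -0.0799, 0.0503]
tcp_rot: [0.988, 0.155, -0.0, -0.0]
contact_force: [0.7, 0.3, -4.0]
grip_width: 0.0647
```

Call:
move_arm(steps="0 0 0 0 0 0.5 70; 0 0 0 0 0 0.5 70; 0 0 0 0 0 0.5 70; 0 0 0 0 0 0.5 70; 0 0 0 0 0 0 70")

```text
time_s: 5.78
position: [0.4583, -0.0799, 0.0487]
tcp_rot: [0.988, 0.155, 0.0, -0.0]
contact_force: [-0.4, 0.1, 4.6]
grip_width: 0.065
```

Call:
move_arm(steps="0 0 0 0 0 0 60; 0 0 0 0 0 0 40; 0 0 0 0 0 0 10; 0 0 0 0 0 0 0; 0 0 0 0 0 -5 0")

```text
time_s: 6.4
position: [0.458, -0.0799, 0.0532]
tcp_rot: [0.988, 0.155, -0.0, -0.0]
contact_force: [-0.2, 0.1, -1.2]
grip_width: 0.0857
```

Call:
move_arm(steps="0 0 0 0 0 -30 0; 0 0 0 0 0 -45 0; 0 0 0 0 0 -50 0; 0 0 0 0 0 -50 0; 0 0 0 0 0 0 0")

```text
time_s: 7.02
position: [0.4606, -0.0804, 0.232]
tcp_rot: [0.988, 0.155, 0.004, 0.001]
contact_force: [0.0, -0.1, -0.2]
grip_width: 0.0852
```

Run:
```python
from fk import *
show(); im=env.snapshot("top"); cv2.imwrite("pics/t2.png",im[:,:,::-1]); cv2.imwrite("pics/t2c.png",cv2.resize(im[100:320,180:500,::-1],None,fx=2.4,fy=2.4))
```

```text
t7.03 p [ 0.4606 -0.0804  0.232 ] x [0.952 0.307 0.008] z [ 0.008 -0.001 -1.   ] q [-0.12   0.38   0.317  2.02  -0.17   0.758  0.61 ] F [ 0.  -0.1 -0.2] w 0.0852
```

View pics/t2c.png

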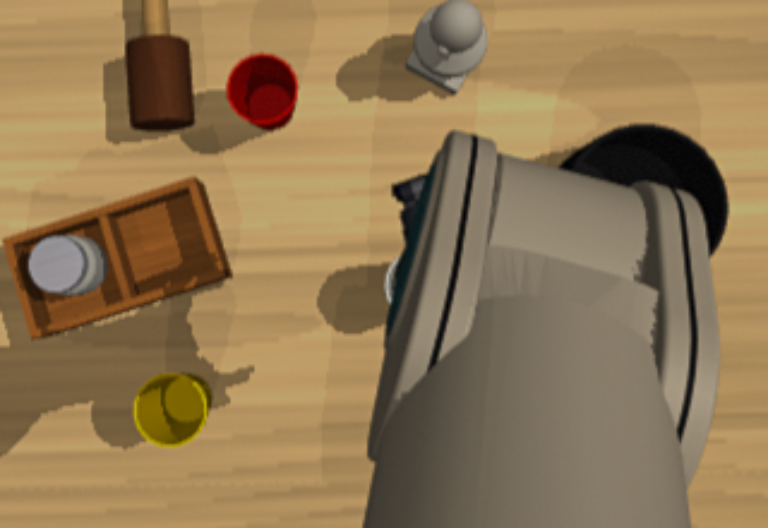

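```bash
cat > fk.py <<'E'
from h import *
from scipy.optimize import least_squares
Rz=lambda t:R.from_euler('z',t); Ry=lambda t:R.from_euler('y',t)
def chain(q,L):
    L=np.asarray(L); a,b,c,d,e,f=L.reshape(6,3)
    r=Rz(-q[0]); p=r.apply(a)
    r=r*Ry(q[1]); p=p+r.apply(b)
    r=r*Rz(-q[2]); p=p+r.apply(c)
    r=r*Ry(q[3]); p=p+r.apply(d)
    r=r*Rz(-q[4]); p=p+r.apply(e)
    r=r*Ry(q[5]); p=p+r.apply(f)
    return p,r*Rz(np.pi-q[6])
L0=np.array([0,.03,.365, 0,.035,.2, .02,-.03,.19, -.02,.025,.19, 0,.03,.19, .015,.07,.35])
D=[([-1.39,.629,.038,1.518,-.027,.996,-.02],[.1586,.6298,.2305]),
([-.576,.513,.317,1.895,-.222,.768,.172],[.504,.1605,.2011]),
([-.502,.73,.206,1.992,-.32,.449,.254],[.504,.1639,.0608]),
([-.566,.568,.297,1.93,-.256,.674,.199],[.5055,.1641,.1629]),
([.019,.689,.137,2.165,-.293,.306,.717],[.4577,-.0799,.0549]),
([-.12,.38,.317,2.02,-.17,.758,.61],[.4606,-.0804,.232])]
try:
    import json; D+= [tuple(x) for x in json.load(open('data.json'))]
except Exception: pass
def log():
    import json,os
    s=env.read_state(); d=json.load(open('data.json')) if os.path.exists('data.json') else []
    d.append([[float(x) for x in s['joint_pos']],[float(x) for x in s['position']]]); json.dump(d,open('data.json','w'))
def fit():
    f=lambda L:np.concatenate([(chain(q,L)[0]-np.array(p)).ravel()/.001 for q,p in D]+[(L-L0)/.05])
    r=least_squares(f,L0); return r.x,np.abs(r.fun[:3*len(D)]).max()
LO=np.array([-3.06,-.37,-1.25,.18,-1.1,.23,-2.94]);HI=np.array([3.06,2.12,1.32,2.47,4.24,1.98,2.94])
def ik(L,pos,rot,q0,w=.03):
    f=lambda q:np.r_[(chain(q,L)[0]-pos)*20,(rot.inv()*chain(q,L)[1]).as_rotvec()*5,w*(q-q0)]
    r=least_squares(f,np.clip(q0,LO+.02,HI-.02),bounds=(LO+.01,HI-.01)); return r.x,np.abs(r.fun[:6]).max()
E
python3 - <<'E'
from fk import *
L,e=fit(); print(L.reshape(6,3).round(3),e)
q0=np.array([-.12,.38,.317,2.02,-.17,.758,.61])
tg=np.radians
for dn in(10,20,30):
  for az in(30,0,-30,-60,-90):
    for roll in(0,180):
      best=None
      for q5 in(-.5,.8,1.6,2.4,3.2):
        rot=rotof(az,dn,roll); z=rot.as_matrix()[:,2]; gp=np.array([.458,-.08,.052])
        q,err=ik(L,gp+z*.0187,rot,np.array([-.1,.6,0,2.,q5,1.2,0]))
        if best is None or err<best[1]: best=(q,err)
      print(dn,az,roll,best[0].round(2),round(best[1],3))
E
```

```text
[[ 0.    -0.008  0.349]
 [ 0.002 -0.003  0.283]
 [-0.    -0.037  0.273]
 [-0.001  0.018  0.191]
 [ 0.001 -0.019  0.191]
 [ 0.001  0.021  0.36 ]] 0.33577883721660345
10 30 0 [ 1.83  2.03 -1.16  2.38  2.55  0.26  1.19] 0.001
10 30 180 [ 1.52  1.68 -0.74  2.39  4.23  0.6   2.61] 0.002
10 0 0 [ 1.5   2.11 -0.65  2.46  4.15  1.2  -0.03] 0.697
10 0 180 [ 1.23  1.99 -0.48  2.46  4.23  1.54  2.93] 0.678
10 -30 0 [-0.56  1.73 -0.13  2.46  1.78  1.97 -2.52] 0.396
10 -30 180 [-0.56  1.73 -0.13  2.46  1.78  1.97  0.62] 0.397
10 -60 0 [-0.59  1.4  -0.15  2.26  1.5   1.5  -2.1 ] 0.0
10 -60 180 [-0.62  1.4  -0.11  2.26  1.5   1.46  1.04] 0.0
10 -90 0 [-0.64  1.32  0.11  1.87  0.95  1.28 -1.54] 0.0
10 -90 180 [-0.41  1.32 -0.23  1.86  1.11  1.58  1.44] 0.0
20 30 0 [ 1.69  1.88 -1.22  2.46  2.67  0.47  0.89] 0.001
20 30 180 [ 1.39  1.51 -0.72  2.46  3.96  0.67  2.69] 0.037
20 0 0 [ 1.68  2.11 -0.86  2.46  3.75  0.84  0.17] 0.956
20 0 180 [ 1.39  1.93 -0.62  2.46  4.04  1.2   2.93] 0.991
20 -30 0 [-0.41  1.58 -0.31  2.46  1.86  1.97 -2.23] 0.703
20 -30 180 [-0.41  1.59 -0.31  2.46  1.86  1.97  0.91] 0.702
20 -60 0 [-0.51  1.29 -0.21  2.34  1.6   1.42 -2.06] 0.0
20 -60 180 [-0.59  1.28 -0.11  2.34  1.6   1.32  1.07] 0.0
20 -90 0 [-0.59  1.2   0.06  1.95  1.    1.17 -1.54] 0.0
20 -90 180 [-0.36  1.21 -0.26  1.94  1.14  1.44  1.46] 0.0
30 30 0 [ 1.56  1.69 -1.24  2.46  2.57  0.53  0.77] 0.189
30 30 180 [ 1.38  1.43 -0.88  2.46  3.51  0.51  2.93] 0.222
30 0 0 [ 1.66  1.99 -1.24  2.46  2.84  0.74  0.6 ] 1.397
30 0 180 [ 1.43  1.66 -0.89  2.46  3.49  0.79  2.93] 1.447
30 -30 0 [-0.11  1.42 -0.67  2.46  1.91  1.97 -1.77] 1.068
30 -30 180 [-0.11  1.42 -0.67  2.46  1.91  1.97  1.38] 1.068
30 -60 0 [-0.41  1.17 -0.27  2.4   1.69  1.32 -1.99] 0.0
30 -60 180 [-0.49  1.16 -0.15  2.4   1.7   1.21  1.13] 0.0
30 -90 0 [-0.41  1.09 -0.13  2.02  1.11  1.17 -1.59] 0.0
30 -90 180 [-0.3   1.11 -0.3   2.01  1.17  1.31  1.49] 0.0
```

```bash
cat >> fk.py <<'E'
def path(L,q,p,r,pos,rot,n):
    """interpolate, simulate ik, print rows"""
    d=r.inv()*rot; w=d.as_rotvec(degrees=True)/n; pos=np.array(pos)
    for i in range(n):
        ri=r*R.from_rotvec(w*i,degrees=True); t=ri.inv().apply((pos-p)/n)*1000
        rn=r*R.from_rotvec(w*(i+1),degrees=True)
        qn,e=ik(L,p+(pos-p)*(i+1)/n,rn,q,.01)
        print(w.round(1),t.round(1),'q',qn.round(2),'dq',np.abs(qn-q).max().round(2),'e',e.round(3)); q=qn
    return q,pos,rot
E
python3 - <<'E'
from fk import *
log(); L,e=fit(); p,r,s=state(); q=np.array(s['joint_pos'])
rot=rotof(-85,25,0)
q,p,r=path(L,q,p,r,[.45,.03,.22],rot,14)
print(); q,p,r=path(L,q,p,r,[.45,.006,.094],rot,4)
print(); z=rot.as_matrix()[:,2]; q,p,r=path(L,q,p,r,p+z*.12,rot,4)
print(p)
print('pour'); q,p,r=path(L,q,p,r,[.458,-.10,.2],rot,4)
q,p,r=path(L,q,p,r,[.47,-.28,.2],rotof(-85,0,0),6)
q,p,r=path(L,q,p,r,[.47,-.28,.2],rotof(-85,0,-140),14)
E
```

```text
[-4.6 -0.5  0.8] [ 1.8 -7.7  0.7] q [-0.24  0.38  0.37  2.05 -0.09  0.71  0.47] dq 0.14 e 0.0
[-4.6 -0.5  0.8] [ 1.7 -7.7  0.1] q [-0.37  0.38  0.44  2.08  0.    0.68  0.32] dq 0.15 e 0.0
[-4.6 -0.5  0.8] [ 1.6 -7.7 -0.6] q [-0.5   0.4   0.51  2.1   0.08  0.66  0.17] dq 0.15 e 0.0
[-4.6 -0.5  0.8] [ 1.5 -7.7 -1.2] q [-0.63  0.42  0.59  2.11  0.16  0.65  0.04] dq 0.14 e 0.0
[-4.6 -0.5  0.8] [ 1.3 -7.6 -1.8] q [-0.75  0.46  0.66  2.12  0.22  0.65 -0.09] dq 0.12 e 0.0
[-4.6 -0.5  0.8] [ 1.2 -7.4 -2.4] q [-0.86  0.51  0.72  2.12  0.26  0.66 -0.19] dq 0.11 e 0.0
[-4.6 -0.5  0.8] [ 1.1 -7.2 -3. ] q [-0.95  0.57  0.77  2.12  0.29  0.68 -0.28] dq 0.09 e 0.0
[-4.6 -0.5  0.8] [ 0.9 -7.  -3.6] q [-1.03  0.64  0.81  2.11  0.31  0.7  -0.36] dq 0.08 e 0.0
[-4.6 -0.5  0.8] [ 0.8 -6.7 -4.2] q [-1.09  0.71  0.84  2.09  0.31  0.73 -0.42] dq 0.07 e 0.0
[-4.6 -0.5  0.8] [ 0.7 -6.3 -4.7] q [-1.14  0.78  0.86  2.07  0.32  0.77 -0.48] dq 0.07 e 0.0
[-4.6 -0.5  0.8] [ 0.5 -5.9 -5.2] q [-1.19  0.85  0.87  2.05  0.32  0.81 -0.53] dq 0.07 e 0.0
[-4.6 -0.5  0.8] [ 0.4 -5.5 -5.7] q [-1.22  0.92  0.88  2.02  0.32
[... 2420 characters left out ...]
0.  -0. -10.] [0. 0. 0.] q [-0.88  1.57  1.02  2.17  0.98  0.46 -0.12] dq 0.12 e 0.0
[ -0.  -0. -10.] [0. 0. 0.] q [-0.87  1.54  0.98  2.17  1.02  0.5   0.01] dq 0.13 e 0.0
[ -0.  -0. -10.] [0. 0. 0.] q [-0.85  1.52  0.95  2.17  1.07  0.54  0.15] dq 0.13 e 0.0
[ -0.  -0. -10.] [0. 0. 0.] q [-0.84  1.49  0.92  2.17  1.1   0.58  0.29] dq 0.14 e 0.0
[ -0.  -0. -10.] [0. 0. 0.] q [-0.82  1.47  0.89  2.17  1.13  0.61  0.43] dq 0.15 e 0.0
[ -0.  -0. -10.] [0. 0. 0.] q [-0.8   1.45  0.86  2.17  1.15  0.65  0.59] dq 0.15 e 0.0
[ -0.  -0. -10.] [0. 0. 0.] q [-0.79  1.43  0.83  2.17  1.17  0.68  0.74] dq 0.15 e 0.0
[ -0.  -0. -10.] [0. 0. 0.] q [-0.77  1.41  0.8   2.17  1.19  0.71  0.9 ] dq 0.16 e 0.0
```

Call:
move_arm(steps="-4.6 -0.5 0.8 2 -8 0.5 0; -4.6 -0.5 0.8 2 -8 0 0; -4.6 -0.5 0.8 1.5 -8 -0.5 0; -4.6 -0.5 0.8 1.5 -8 -1 0; -4.6 -0.5 0.8 1.5 -7.5 -2 0")

```text
time_s: 7.7
position: [0.4542, -0.0393, 0.2239]
tcp_rot: [0.972, 0.118, 0.009, 0.202]
contact_force: [0.7, 0.2, -0.8]
grip_width: 0.0855
```

Call:
move_arm(steps="-4.6 -0.5 0.8 1 -7.5 -2.5 0; -4.6 -0.5 0.8 1 -7 -3 0; -4.6 -0.5 0.8 1 -7 -3.5 0; -4.6 -0.5 0.8 1 -6.5 -4 0; -4.6 -0.5 0.8 0.5 -6.5 -4.5 0")

```text
time_s: 8.32
position: [0.451, -0.0005, 0.2202]
tcp_rot: [0.916, 0.076, 0.018, 0.394]
contact_force: [0.4, -0.1, 0.2]
grip_width: 0.0857
```

Call:
move_arm(steps="-4.6 -0.5 0.8 0.5 -6 -5 0; -4.6 -0.5 0.8 0.5 -5.5 -5.5 0; -4.6 -0.5 0.8 0.5 -5 -6 0; -4.6 -0.5 0.8 0 -4.5 -6.5 0; 0 0 0 0 0 0 0")

```text
time_s: 8.95
position: [0.4489, 0.0313, 0.2158]
tcp_rot: [0.843, 0.041, 0.025, 0.535]
contact_force: [0.3, -0.5, 0.0]
grip_width: 0.0854
```

Run:
```python
from fk import *
log(); show(); L,e=fit(); print(e)
im=env.snapshot("scene"); cv2.imwrite("pics/s3.png",im[:,:,::-1]); im=env.snapshot("top"); cv2.imwrite("pics/t3.png",im[:,:,::-1]);
c=cam("wrist"); np.savez("w3.npz",K=c[0],R=c[1],t=c[2]); w=env.snapshot("wrist"); cv2.imwrite("pics/w3.png",w[:,:,::-1])
cv2.imwrite("pics/m3.png",cv2.resize(np.vstack([im[80:320,100:500,::-1],w[:,:,::-1][::1,::1][0:400:2,0:640:2][:, :].repeat(1,0) if 0 else cv2.resize(w[:,:,::-1],(400,250))]),None,fx=1.2,fy=1.2))
print(proj(c,[[.458,-.08,0],[.458,-.08,.085]]).round(1))
```

```text
t8.95 p [0.4489 0.0313 0.2158] x [ 0.995  0.096 -0.003] z [ 0.086 -0.901 -0.426] q [-1.256  1.027  0.872  1.978  0.355  0.947 -0.677] F [ 0.3 -0.5  0. ] w 0.0854
0.32852617208686125
[[322.4  40.6]
 [322.5 117.4]]
```

View pics/m3.png

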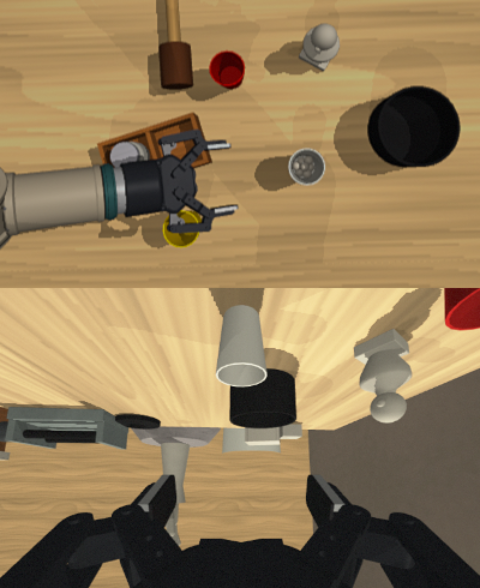

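Run:
```python
from fk import *
c=cam("top"); im=cv2.imread("pics/t3.png"); hsv=cv2.cvtColor(im,cv2.COLOR_BGR2HSV)
m=((hsv[...,1]<75)&(hsv[...,2]>60)).astype(np.uint8); mm=np.zeros_like(m); mm[195:245,335:380]=m[195:245,335:380]
k=max(cv2.findContours(mm,0,1)[0],key=cv2.contourArea)[:,0]; h=cv2.convexHull(k)[:,0]
print(cv2.boundingRect(k),circ(cast(c,h,.085)),cast(c,[cv2.minEnclosingCircle(k)[0]],.085)[0])
L,e=fit(); p,r,s=state(); q=np.array(s['joint_pos']); rot=rotof(-85,25,0); z=rot.as_matrix()[:,2]
g=np.array([.458,-.08,.054])+z*.0247
q,p,r=path(L,q,p,r,g-z*.12,rot,3)
print(p,g)
```

```text
(340, 203, 31, 32) (array([ 0.45902737, -0.0795223 ]), np.float64(0.033864213962017775)) [ 0.45914714 -0.07962316  0.085     ]
[-0.1 -0.1  0. ] [ -0.2 -34.   24.7] q [-1.23  1.09  0.84  1.99  0.33  0.88 -0.71] dq 0.07 e 0.0
[-0.1 -0.1  0. ] [ -0.1 -34.1  24.7] q [-1.2   1.17  0.81  2.    0.31  0.82 -0.75] dq 0.07 e 0.0
[-0.1 -0.1  0. ] [ -0.1 -34.1  24.6] q [-1.18  1.24  0.78  1.99  0.29  0.76 -0.78] dq 0.08 e 0.0
[0.45047226 0.00604246 0.09427552] [ 0.45995105 -0.10230062  0.04356133]
```

Call:
move_arm(steps="0 0 0 0 -25 18 0; 0 0 0 0 -39 28 0; 0 0 0 0 -38 28 0; 0 0 0 0 0 10 0; 0 0 0 0 0 25 0")

```text
time_s: 9.72
position: [0.4554, -0.0246, 0.0809]
tcp_rot: [0.844, 0.039, 0.026, 0.534]
contact_force: [0.3, -0.0, -0.1]
grip_width: 0.0851
```

Run:
```python
from fk import *
log(); show(); p,r,s=state()
g=np.array([.459,-.0797,.054]); print('cup axis pt in tool mm',r.inv().apply(g-p)*1000)
c=cam("wrist"); w=env.snapshot("wrist"); cv2.imwrite("pics/w4.png",w[:,:,::-1]); print(proj(c,[[.459,-.0797,.085]]))
```

```text
t9.72 p [ 0.4554 -0.0246  0.0809] x [0.996 0.093 0.003] z [ 0.086 -0.899 -0.429] q [-1.143  1.274  0.791  2.028  0.31   0.663 -0.792] F [ 0.3 -0.  -0.1] w 0.0851
cup axis pt in tool mm [-1.58838101 -0.58677875 61.37478612]
[[321.9186119  260.61530179]]
```

View pics/w4.png

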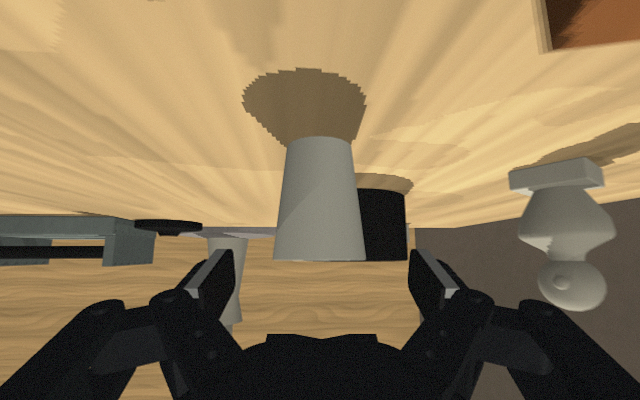

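The wrist view shows the upright cup centred (about 320) between the pads (midline about 323). I'll go forward about 86 mm and close.

Call:
move_arm(steps="0 0 0 -2 0 25 0; 0 0 0 0 -0.5 30 0; 0 0 0 0 0 22 0; 0 0 0 0 0 9 0; 0 0 0 0 0 0 30")

```text
time_s: 10.4
position: [0.46, -0.1016, 0.043]
tcp_rot: [0.844, 0.038, 0.026, 0.534]
contact_force: [0.5, -0.2, 0.0]
grip_width: 0.0754
```

Call:
move_arm(steps="0 0 0 0 0 0 55; 0 0 0 0 0 0 65; 0 0 0 0 0 0 72; 0 0 0 0 0 0 76; 0 0 0 0 0 0 76")

```text
time_s: 11.02
position: [0.4605, -0.101, 0.043]
tcp_rot: [0.844, 0.039, 0.026, 0.535]
contact_force: [1.4, 4.7, 5.6]
grip_width: 0.0614
```

Run:
```python
from fk import *
log(); show()
```

```text
t11.03 p [ 0.4605 -0.101   0.043 ] x [0.996 0.094 0.002] z [ 0.086 -0.9   -0.427] q [-1.046  1.39   0.822  2.094  0.349  0.444 -0.824] F [1.4 4.7 5.6] w 0.0614
```

Call:
move_arm(steps="0 0 0 0 5 -2 76; 0 0 0 0 14 -7 76; 0 0 0 0 27 -13 76; 0 0 0 0 36 -17 76; 0 0 0 0 36 -17 76")

```text
time_s: 11.65
position: [0.4589, -0.1018, 0.1741]
tcp_rot: [0.844, 0.039, 0.025, 0.534]
contact_force: [0.9, 1.7, -2.0]
grip_width: 0.0613
```

Run:
```python
from fk import *
log(); show(); L,e=fit(); p,r,s=state(); q=np.array(s['joint_pos'])
im=env.snapshot("scene"); cv2.imwrite("pics/s5.png",cv2.resize(im[60:320,120:480,::-1],None,fx=2,fy=2))
# grasp point target at pour; cup axis centre ~ p+z*(-.025)
bar=np.array([.524,-.277])
for dn in(0,10):
  rot=rotof(-85,dn,0); z=rot.as_matrix()[:,2]; tgt=np.array([.47,-.277,.19])+z*.0247
  print(dn,tgt); a=path(L,q,p,r,tgt,rot,8); b=path(L,*a,tgt,rotof(-85,dn,-140),14)
```

```text
t11.65 p [ 0.4589 -0.1018  0.1741] x [0.996 0.092 0.001] z [ 0.084 -0.9   -0.428] q [-1.085  1.142  0.948  2.154  0.444  0.557 -0.702] F [ 0.9  1.7 -2. ] w 0.0613
0 [ 0.47215275 -0.30160601  0.19      ]
[-3.2 -0.   0. ] [-0.6 12.5 21.8] q [-1.07  1.21  0.98  2.17  0.47  0.51 -0.72] dq 0.06 e 0.0
[-3.2 -0.   0. ] [-0.6 11.3 22.4] q [-1.05  1.27  1.02  2.18  0.49  0.46 -0.75] dq 0.07 e 0.0
[-3.2 -0.   0. ] [-0.6 10.  23. ] q [-1.03  1.35  1.06  2.19  0.51  0.41 -0.77] dq 0.07 e 0.0
[-3.2 -0.   0. ] [-0.6  8.7 23.5] q [-1.01  1.42  1.09  2.2   0.53  0.36 -0.8 ] dq 0.08 e 0.0
[-3.2 -0.   0. ] [-0.6  7.4 24. ] q [-0.98  1.51  1.13  2.2   0.54  0.31 -0.82] dq 0.08 e 0.0
[-3.2 -0.   0. ] [-0.6  6.1 24.4] q [-0.95  1.59  1.17  2.2   0.55  0.27 -0.85] dq 0.08 e 0.0
[-3.2 -0.   0. ] [-0.6  4.7 24.7] q [-0.91  1.66  1.19  2.2   0.62  0.24 -0.94] dq 0.09 e 0.0
[-3.2 -0.   0. ] [-0.5  3.4 24.9] q [-0.87  1.71  1.19  2.19  0.8   0.24 -1.15] dq 0.21 e 0.0
[ -0.  -0. -10.] [0. 0. 0.] q [-0.86  1.69  1.17  2.19  0.87  0.26 -1.05] dq 0.1 e 0.0
[ -0.  -0. -10.] [0. 0. 0.] q [-0.86  1.67  1.15  2.19  0.
[... 2409 characters left out ...]
0.   0. -10.] [0. 0. 0.] q [-0.73  1.34  0.93  2.23  1.37  0.47 -0.36] dq 0.17 e 0.0
[  0.   0. -10.] [0. 0. 0.] q [-0.73  1.33  0.91  2.23  1.37  0.49 -0.19] dq 0.17 e 0.0
[  0.   0. -10.] [0. 0. 0.] q [-0.72  1.32  0.9   2.23  1.38  0.51 -0.03] dq 0.17 e 0.0
[  0.   0. -10.] [0. 0. 0.] q [-0.71  1.31  0.88  2.23  1.39  0.53  0.14] dq 0.17 e 0.0
[  0.   0. -10.] [0. 0. 0.] q [-0.7   1.3   0.86  2.23  1.39  0.55  0.31] dq 0.17 e 0.0
[  0.   0. -10.] [0. 0. 0.] q [-0.69  1.29  0.85  2.23  1.4   0.56  0.48] dq 0.17 e 0.0
[  0.   0. -10.] [0. 0. 0.] q [-0.69  1.28  0.84  2.23  1.4   0.58  0.65] dq 0.17 e 0.0
[  0.   0. -10.] [0. 0. 0.] q [-0.68  1.27  0.82  2.23  1.41  0.59  0.83] dq 0.17 e 0.0
```

View pics/s5.png

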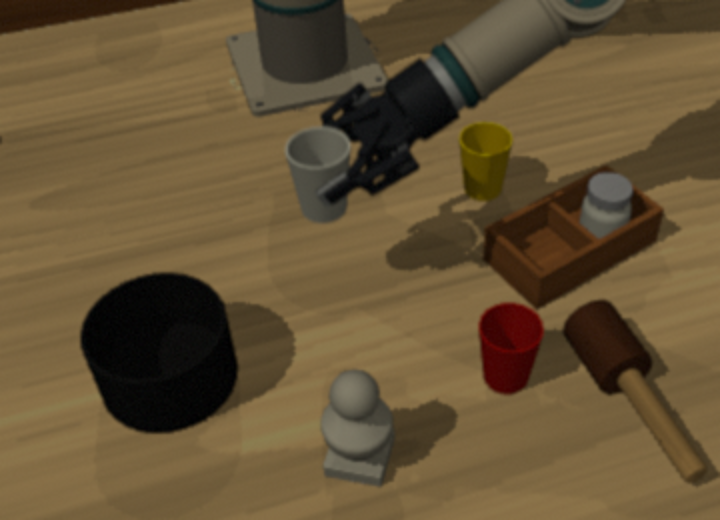

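Run:
```python
from fk import *
import io,contextlib
L,e=fit(); p,r,s=state(); q=np.array(s['joint_pos']); bar=np.array([.524,-.277])
for dn in(0,10):
 for az in(-65,-75,-85,-95,-105):
  for zz in(.19,.22):
   a_=np.radians(az+90); c=bar-.055*np.array([np.cos(a_),np.sin(a_)])
   rot=rotof(az,dn,0); z=rot.as_matrix()[:,2]; tgt=np.r_[c,zz]+z*.0247
   with contextlib.redirect_stdout(io.StringIO()): a=path(L,q,p,r,tgt,rot,8); b=path(L,*a,rot=rotof(az,dn,-140),pos=tgt,n=14)
   print(dn,az,zz,tgt.round(3),a[0].round(2),b[0].round(2))
```

```text
0 -65 0.19 [ 0.485 -0.323  0.19 ] [-0.61  1.52  0.79  2.45  2.12  0.96 -2.51] [-0.82  1.95  1.3   2.46  2.91  0.54 -0.95]
0 -65 0.22 [ 0.485 -0.323  0.22 ] [ 0.12  1.17 -0.26  2.46  1.89  1.97 -1.92] [ 0.12  1.17 -0.26  2.46  1.89  1.97  0.52]
0 -75 0.19 [ 0.477 -0.315  0.19 ] [-0.75  1.56  0.95  2.33  1.85  0.57 -2.22] [-0.86  1.8   1.22  2.33  2.38  0.24 -0.33]
0 -75 0.22 [ 0.477 -0.315  0.22 ] [-0.74  1.49  0.97  2.36  1.89  0.6  -2.19] [-0.85  1.77  1.29  2.36  2.59  0.24 -0.48]
0 -85 0.19 [ 0.471 -0.306  0.19 ] [-0.86  1.71  1.19  2.19  0.87  0.24 -1.22] [-0.71  1.43  0.84  2.19  1.33  0.68  0.79]
0 -85 0.22 [ 0.471 -0.306  0.22 ] [-0.85  1.65  1.22  2.21  0.97  0.24 -1.26] [-0.72  1.38  0.88  2.21  1.35  0.66  0.82]
0 -95 0.19 [ 0.467 -0.297  0.19 ] [-0.81  1.6   1.12  2.04  0.52  0.52 -0.84] [-0.58  1.29  0.64  2.04  1.09  0.97  1.05]
0 -95 0.22 [ 0.467 -0.297  0.22 ] [-0.81  1.56  1.16  2.06  0.55  0.52 -0.82] [-0.6   1.24  0.68  2.06  1.1   0.96  1.09]
0 -105 0.19 [ 0.464 -0.287  0.19 ] [-0.73  1.52  1.04  1.89  0.44  0.81 -0.75] [-0.46  1.23  0.49  1.88  0.96  1.22  1.19]
0
[... 653 characters left out ...]
8   1.48  1.11  2.23  1.25  0.24 -1.47] [-0.68  1.29  0.85  2.23  1.42  0.57  0.81]
10 -85 0.22 [ 0.471 -0.306  0.216] [-0.8   1.43  1.15  2.24  1.25  0.24 -1.41] [-0.69  1.23  0.88  2.24  1.42  0.57  0.87]
10 -95 0.19 [ 0.467 -0.296  0.186] [-0.78  1.45  1.1   2.08  0.53  0.45 -0.77] [-0.55  1.16  0.62  2.08  1.12  0.87  1.1 ]
10 -95 0.22 [ 0.467 -0.296  0.216] [-0.78  1.4   1.13  2.09  0.56  0.46 -0.74] [-0.56  1.1   0.64  2.09  1.12  0.89  1.15]
10 -105 0.19 [ 0.465 -0.286  0.186] [-0.71  1.38  1.01  1.93  0.43  0.74 -0.7 ] [-0.42  1.11  0.45  1.92  0.96  1.13  1.23]
10 -105 0.22 [ 0.465 -0.286  0.216] [-0.71  1.33  1.04  1.94  0.46  0.75 -0.67] [-0.43  1.05  0.48  1.93  0.96  1.14  1.27]
```

Run:
```python
from fk import *
p,r,s=state(); at=r.inv().apply([0,0,1]); print(at)
C=np.array([.524,-.277])
az,dn=-105,3
def lip(tcp,rot):
    a=rot.apply(at); g=tcp-rot.as_matrix()[:,2]*.0247; rc=g+.031*a
    d=np.array([0,0,-1.]); d=d-a*(d@a); d/=np.linalg.norm(d); return a,rc+.034*d,g+ -.054*a
rot=rotof(az,dn,-120); a,l,b=lip(np.zeros(3),rot); h=a[:2]/np.linalg.norm(a[:2])
tcp=np.r_[C-.02*h-l[:2],.195]; print('tcp',tcp.round(3))
for f in(0,40,60,80,100,120,140,155):
    a,l,b=lip(tcp,rotof(az,dn,-f)); print(f,'axis',a.round(2),'lip-bar',((l[:2]-C)*1000).round(),'lipz',l[2].round(3),'foot',b.round(3))
L,e=fit(); q=np.array(s['joint_pos'])
A=path(L,q,p,r,tcp,rotof(az,dn,0),8); path(L,*A,tcp,rotof(az,dn,-150),15)
```

```text
[ 0.00533499  0.90428852 -0.42688852]
tcp [ 0.486 -0.309  0.195]
0 axis [0.1  0.36 0.93] lip-bar [-20.  33.] lipz 0.212 foot [ 0.486 -0.305  0.146]
40 axis [0.67 0.23 0.71] lip-bar [11.  6.] lipz 0.194 foot [ 0.456 -0.298  0.158]
60 axis [0.86 0.19 0.47] lip-bar [10.  1.] lipz 0.181 foot [ 0.445 -0.296  0.171]
80 axis [0.97 0.17 0.17] lip-bar [ 4. -2.] lipz 0.168 foot [ 0.44  -0.295  0.187]
100 axis [ 0.97  0.19 -0.14] lip-bar [-7. -4.] lipz 0.158 foot [ 0.439 -0.296  0.204]
120 axis [ 0.87  0.23 -0.43] lip-bar [-19.  -5.] lipz 0.152 foot [ 0.445 -0.298  0.22 ]
140 axis [ 0.68  0.3  -0.67] lip-bar [-32.  -9.] lipz 0.15 foot [ 0.455 -0.302  0.233]
155 axis [ 0.49  0.36 -0.8 ] lip-bar [-39. -14.] lipz 0.151 foot [ 0.466 -0.305  0.239]
[-2.8 -2.5  0.6] [ 1.1 12.9 22.6] q [-1.04  1.18  0.97  2.13  0.45  0.58 -0.7 ] dq 0.05 e 0.0
[-2.8 -2.5  0.6] [ 2.2 11.8 23.2] q [-0.99  1.22  0.98  2.1   0.45  0.6  -0.7 ] dq 0.05 e 0.0
[-2.8 -2.5  0.6] [ 3.3 10.6 23.6] q [-0.94  1.27  0.99  2.07  0.46  0.62 -0.7 ] dq 0.05 e 0.0
[-2.8 -2.5  0.6] [ 4.4  9.4 23.9] q [-0.89  1.31  1.    2.04  0.46  0.65 -0
[... 1014 characters left out ...]
0.  -0. -10.] [0. 0. 0.] q [-0.53  1.28  0.73  1.85  0.83  1.01  0.34] dq 0.14 e 0.0
[  0.  -0. -10.] [0. 0. 0.] q [-0.51  1.26  0.69  1.85  0.86  1.04  0.48] dq 0.15 e 0.0
[  0.  -0. -10.] [0. 0. 0.] q [-0.49  1.25  0.65  1.85  0.88  1.07  0.63] dq 0.15 e 0.0
[  0.  -0. -10.] [0. 0. 0.] q [-0.47  1.23  0.62  1.85  0.91  1.1   0.78] dq 0.15 e 0.0
[  0.  -0. -10.] [0. 0. 0.] q [-0.45  1.22  0.58  1.85  0.93  1.13  0.94] dq 0.15 e 0.0
[  0.  -0. -10.] [0. 0. 0.] q [-0.44  1.21  0.55  1.85  0.96  1.15  1.09] dq 0.15 e 0.0
[  0.  -0. -10.] [0. 0. 0.] q [-0.42  1.19  0.51  1.85  0.98  1.18  1.25] dq 0.16 e 0.0
[  0.  -0. -10.] [0. 0. 0.] q [-0.4   1.18  0.48  1.85  1.    1.21  1.41] dq 0.16 e 0.0
```

Call:
move_arm(steps="-2.8 -2.5 0.6 1 13 22 76; -2.8 -2.5 0.6 2 12 23 76; -2.8 -2.5 0.6 3.5 10.5 24 76; -2.8 -2.5 0.6 4.5 9.5 24 76; -2.8 -2.5 0.6 5.5 8 24 76")

```text
time_s: 12.32
position: [0.4764, -0.2307, 0.1829]
tcp_rot: [0.771, -0.045, -0.048, 0.633]
contact_force: [0.0, 0.2, -1.9]
grip_width: 0.0613
```

Call:
move_arm(steps="-2.8 -2.5 0.6 6.5 7 24 76; -2.8 -2.5 0.6 8 6 24 76; -2.8 -2.5 0.6 9 4.5 24 76; 0 0 0 0 0 0 76; 0 0 0 0 0 0 76")

```text
time_s: 12.95
position: [0.4866, -0.3066, 0.1893]
tcp_rot: [0.718, -0.095, -0.092, 0.684]
contact_force: [0.2, 0.2, -1.4]
grip_width: 0.0616
```

Run:
```python
from fk import *
log(); show()
im=env.snapshot("top"); cv2.imwrite("pics/t6.png",cv2.resize(im[80:320,300:520,::-1],None,fx=2.4,fy=2.4))
```

```text
t12.95 p [ 0.4866 -0.3066  0.1893] x [ 0.965 -0.261 -0.002] z [-0.261 -0.964 -0.048] q [-0.678  1.486  1.048  1.843  0.45   0.799 -0.712] F [ 0.2  0.2 -1.4] w 0.0616
```

View pics/t6.png

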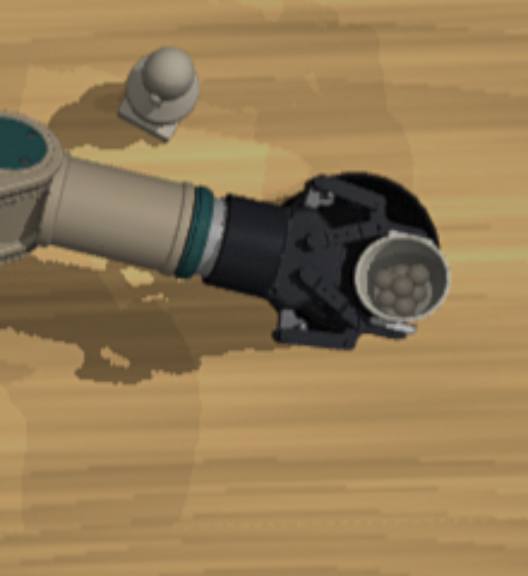

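The cup sits over the barrel with the balls inside, mouth at about (402,278) in the crop, and all seven are in view. I'll tip it now.

Call:
move_arm(steps="0 0 -6 0 0 0 76; 0 0 -10 0 0 0 76; 0 0 -10 0 0 0 76; 0 0 -10 0 0 0 76; 0 0 -8 0 0 0 76")

```text
time_s: 13.62
position: [0.4874, -0.3057, 0.1895]
tcp_rot: [0.7, 0.184, -0.342, 0.599]
contact_force: [0.0, 0.1, -2.7]
grip_width: 0.0614
```

Call:
move_arm(steps="0 0 -6 0 0 0 76; 0 0 -6 0 0 0 76; 0 0 -6 0 0 0 76; 0 0 -6 0 0 0 76; 0 0 -6 0 0 0 76")

```text
time_s: 14.25
position: [0.4874, -0.3058, 0.1896]
tcp_rot: [0.629, 0.358, -0.485, 0.491]
contact_force: [-0.4, -1.6, -2.7]
grip_width: 0.0615
```

Call:
move_arm(steps="0 0 -6 0 0 0 76; 0 0 -6 0 0 0 76; 0 0 -6 0 0 0 76; 0 0 -6 0 0 0 76; 0 0 -6 0 0 0 76")

```text
time_s: 14.88
position: [0.4874, -0.3058, 0.1897]
tcp_rot: [-0.515, -0.509, 0.595, -0.349]
contact_force: [-1.1, 1.2, -2.3]
grip_width: 0.0612
```

Call:
move_arm(steps="0 0 -8 0 0 0 76; 0 0 -8 0 0 0 76; 0 0 -8 0 0 0 76; 0 0 -8 0 0 0 76; 0 0 0 0 0 0 76")

```text
time_s: 15.5
position: [0.4872, -0.3063, 0.1899]
tcp_rot: [-0.357, -0.63, 0.668, -0.172]
contact_force: [0.6, -0.4, -1.4]
grip_width: 0.0612
```

Call:
move_arm(steps="0 0 0 0 0 0 76; 0 0 0 0 0 0 76; 0 0 0 0 0 0 76; 0 0 0 0 0 0 76; 0 0 0 0 0 0 76")

```text
time_s: 16.12
position: [0.4871, -0.3069, 0.1892]
tcp_rot: [-0.356, -0.63, 0.669, -0.172]
contact_force: [1.2, 0.3, -2.7]
grip_width: 0.0614
```

Run:
```python
from fk import *
log(); show()
a=env.snapshot("scene")[160:320,120:330,::-1]; b=env.snapshot("top")[80:320,300:520,::-1]
b=cv2.resize(b,(390,426));a=cv2.resize(a,(390,297)); cv2.imwrite("pics/m7.png",np.hstack([b,np.vstack([a,np.zeros((129,390,3),np.uint8)])]))
```

```text
t16.12 p [ 0.4871 -0.3069  0.1892] x [-0.687  0.219 -0.692] z [-0.26  -0.964 -0.047] q [-0.414  1.207  0.505  1.835  0.973  1.193  1.176] F [ 1.2  0.3 -2.7] w 0.0614
```

View pics/m7.png

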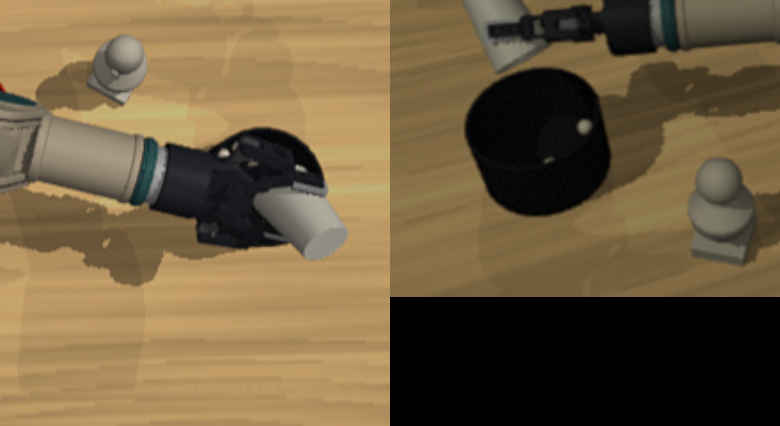

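Call:
move_arm(steps="0 0 -9 0 0 0 76; 0 0 -9 0 0 0 76; 0 0 0 0 0 0 76; 0 0 0 0 0 0 76; 0 0 0 0 0 0 76")

```text
time_s: 16.85
position: [0.4872, -0.3068, 0.1893]
tcp_rot: [-0.254, -0.677, 0.687, -0.065]
contact_force: [-1.0, 0.6, -1.7]
grip_width: 0.0617
```

Call:
move_arm(steps="0 0 8 0 0 0 76; 0 0 10 0 0 0 76; 0 0 10 0 0 0 76; 0 0 10 0 0 0 76; 0 0 10 0 0 0 76")

```text
time_s: 17.48
position: [0.4873, -0.3067, 0.1892]
tcp_rot: [-0.509, -0.514, 0.6, -0.341]
contact_force: [-0.3, -0.5, -1.2]
grip_width: 0.0612
```

Call:
move_arm(steps="0 0 10 0 0 0 76; 0 0 10 0 0 0 76; 0 0 10 0 0 0 76; 0 0 10 0 0 0 76; 0 0 10 0 0 0 76")

```text
time_s: 18.1
position: [0.4873, -0.3066, 0.1891]
tcp_rot: [0.679, 0.251, -0.4, 0.563]
contact_force: [-0.3, -0.7, -0.8]
grip_width: 0.0616
```

Call:
move_arm(steps="0 0 10 0 0 0 76; 0 0 10 0 0 0 76; 0 0 10 0 0 0 76; 0 0 10 0 0 0 76; 0 0 10 0 0 0 76")

```text
time_s: 18.73
position: [0.4873, -0.3065, 0.189]
tcp_rot: [0.721, -0.059, -0.125, 0.679]
contact_force: [0.0, 0.1, -1.3]
grip_width: 0.0612
```

Run:
```python
from fk import *
log(); show(); L,e=fit(); p,r,s=state(); q=np.array(s['joint_pos'])
im=env.snapshot("top"); cv2.imwrite("pics/t8.png",im[:,:,::-1])
path(L,q,p,r,[.459,-.1018,.1741],R.from_quat([.844,.039,.026,.534]),8)
```

```text
t18.73 p [ 0.4873 -0.3065  0.189 ] x [ 0.962 -0.254 -0.1  ] z [-0.26  -0.964 -0.047] q [-0.661  1.455  1.002  1.841  0.515  0.826 -0.677] F [ 0.   0.1 -1.3] w 0.0612
[2.7 2.6 0.1] [ -9.7  -4.  -23.7] q [-0.72  1.41  0.99  1.89  0.51  0.78 -0.69] dq 0.05 e 0.0
[2.7 2.6 0.1] [ -8.6  -5.1 -23.9] q [-0.77  1.37  0.98  1.94  0.51  0.74 -0.69] dq 0.05 e 0.0
[2.7 2.6 0.1] [ -7.5  -6.2 -24. ] q [-0.82  1.33  0.97  1.99  0.51  0.71 -0.7 ] dq 0.05 e 0.0
[2.7 2.6 0.1] [ -6.5  -7.3 -24. ] q [-0.87  1.29  0.96  2.03  0.5   0.68 -0.71] dq 0.05 e 0.0
[2.7 2.6 0.1] [ -5.4  -8.4 -23.9] q [-0.93  1.25  0.95  2.06  0.5   0.65 -0.72] dq 0.05 e 0.0
[2.7 2.6 0.1] [ -4.3  -9.5 -23.7] q [-0.98  1.21  0.94  2.1   0.49  0.62 -0.72] dq 0.05 e 0.0
[2.7 2.6 0.1] [ -3.2 -10.6 -23.4] q [-1.03  1.17  0.93  2.13  0.49  0.59 -0.73] dq 0.05 e 0.0
[2.7 2.6 0.1] [ -2.2 -11.7 -23. ] q [-1.08  1.13  0.93  2.16  0.48  0.57 -0.74] dq 0.05 e 0.0
```

Call:
move_arm(steps="2.7 2.6 0 -10 -4 -24 76; 2.7 2.6 0 -9 -5 -24 76; 2.7 2.6 0 -7.5 -6 -24 76; 2.7 2.6 0 -6.5 -7 -24 76; 2.7 2.6 0 -5.5 -8.5 -24 76")

```text
time_s: 19.4
position: [0.4689, -0.1772, 0.181]
tcp_rot: [0.806, 0.007, -0.037, 0.591]
contact_force: [0.5, 1.2, -2.2]
grip_width: 0.0614
```

Call:
move_arm(steps="2.7 2.6 0 -4.5 -9.5 -24 76; 2.7 2.6 0 -3 -10.5 -23.5 76; 2.7 2.6 0.5 -2 -11.5 -23 76; 0 0 0 0 0 0 76; 0 0 0 0 0 0 76")

```text
time_s: 20.02
position: [0.4587, -0.1016, 0.1766]
tcp_rot: [0.846, 0.04, 0.019, 0.531]
contact_force: [0.4, -0.3, -1.1]
grip_width: 0.0614
```

Run:
```python
from fk import *
log(); show(); p,r,s=state()
im=env.snapshot("top")[:,:,::-1]; sc=env.snapshot("scene")[:,:,::-1]
g=lambda x:np.clip(x.astype(float)*1.8,0,255).astype(np.uint8)
a=cv2.resize(g(im[140:240,320:500]),(720,400),interpolation=cv2.INTER_CUBIC); b=cv2.resize(sc[40:330,130:500],(255,200))
cv2.imwrite("pics/m8.png",np.vstack([a,np.hstack([b,np.zeros((200,465,3),np.uint8)])]))
t=R.from_quat([.844,.039,.026,.534]); print((r.inv()*t).as_rotvec(degrees=True),r.inv().apply(np.array([.4605,-.101,.043])-p)*1000)
```

```text
t20.02 p [ 0.4587 -0.1016  0.1766] x [ 0.996  0.088 -0.01 ] z [ 0.075 -0.898 -0.434] q [-1.069  1.115  0.922  2.148  0.478  0.584 -0.724] F [ 0.4 -0.3 -1.1] w 0.0614
[-0.39304784  0.59297888  0.47203341] [   3.18031529 -120.46010086   57.65300733]
```

View pics/m8.png

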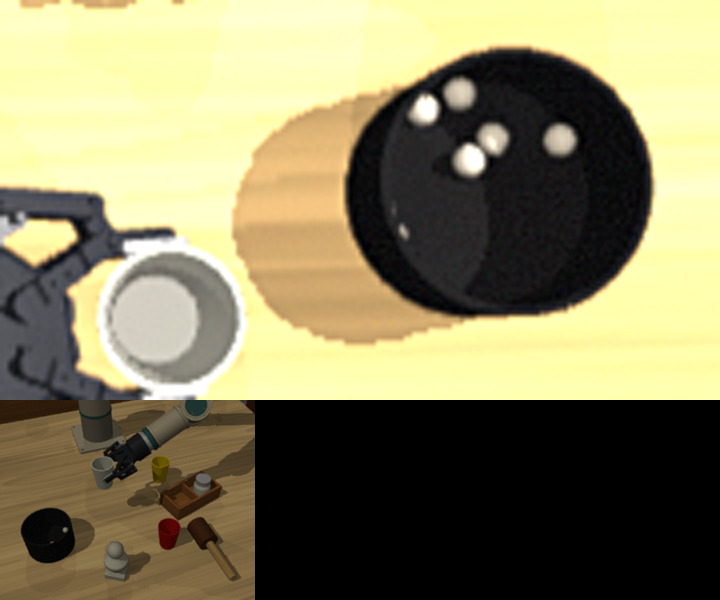

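The cup is empty. The barrel shows five balls plus two slivers at its left wall, around (402,230) and (393,207). I'll set the cup down.

Call:
move_arm(steps="-0.4 0.6 0.5 1 -25 12 76; 0 0 0 1 -36 17 76; 0 0 0 1 -30 14 76; 0 0 0 0 -12 6 76; 0 0 0 0 -5 2.5 76")

```text
time_s: 20.75
position: [0.4615, -0.1018, 0.0568]
tcp_rot: [0.844, 0.039, 0.026, 0.535]
contact_force: [-0.9, -0.7, -0.6]
grip_width: 0.0619
```

Run:
```python
from fk import *
show(); p,r,s=state()
c=cam("scene"); im=env.snapshot("scene")[:,:,::-1]
u=proj(c,[[.459,-.08,.04]])[0].astype(int); print(u)
cr=im[u[1]-50:u[1]+45,u[0]-55:u[0]+65]; cv2.imwrite("pics/s9.png",cv2.resize(cr,None,fx=5,fy=5,interpolation=cv2.INTER_CUBIC))
print(r.inv().apply(np.array([.4605,-.101,.043])-p)*1000)
```

```text
t20.75 p [ 0.4615 -0.1018  0.0568] x [0.996 0.093 0.003] z [ 0.085 -0.9   -0.427] q [-1.038  1.355  0.819  2.101  0.399  0.46  -0.851] F [-0.9 -0.7 -0.6] w 0.0619
[286 192]
[ -0.98253744 -12.83427782   5.0892134 ]
```

View pics/s9.png

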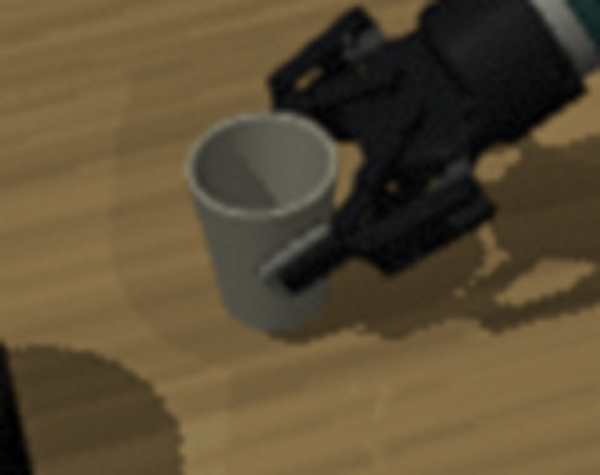

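The cup is upright in the grip, foot about 14 mm above the bench.

Call:
move_arm(steps="0 0 0 0 -2.7 1.3 76; 0 0 0 0 -2.7 1.3 76; 0 0 0 0 -2.3 1.1 76; 0 0 0 0 -1.4 0.6 76; 0 0 0 0 -0.9 0.4 76")

```text
time_s: 21.42
position: [0.4616, -0.1009, 0.0456]
tcp_rot: [0.844, 0.039, 0.027, 0.534]
contact_force: [0.4, 0.6, -1.0]
grip_width: 0.0615
```

Call:
move_arm(steps="0 0 0 0 -0.7 0.3 76; 0 0 0 0 -0.7 0.3 76; 0 0 0 0 0 0 76; 0 0 0 0 0 0 76; 0 0 0 0 0 0 76")

```text
time_s: 22.05
position: [0.4616, -0.1009, 0.0441]
tcp_rot: [0.844, 0.039, 0.026, 0.534]
contact_force: [-0.5, -0.6, -1.6]
grip_width: 0.0616
```

Call:
move_arm(steps="0 0 0 0 -0.5 0.2 76; 0 0 0 0 -0.5 0.2 76; 0 0 0 0 -0.4 0.2 76; 0 0 0 0 0 0 76; 0 0 0 0 0 0 76")

```text
time_s: 22.68
position: [0.4616, -0.1009, 0.0428]
tcp_rot: [0.844, 0.039, 0.027, 0.534]
contact_force: [1.1, 1.2, 1.0]
grip_width: 0.0613
```

Call:
move_arm(steps="0 0 0 0 -0.3 0.1 76; 0 0 0 0 -0.3 0.1 76; 0 0 0 0 0 0 76; 0 0 0 0 0 0 76; 0 0 0 0 0 0 76")

```text
time_s: 23.3
position: [0.4616, -0.1011, 0.0427]
tcp_rot: [0.844, 0.038, 0.027, 0.534]
contact_force: [1.3, 1.9, 5.1]
grip_width: 0.0614
```

Contact shows at 5 N. I'll release, then back straight out along the tool axis.

Call:
move_arm(steps="0 0 0 0 0 0 66; 0 0 0 0 0 0 50; 0 0 0 0 0 0 20; 0 0 0 0 0 0 0; 0 0 0 0 0 0 0")

```text
time_s: 23.92
position: [0.4615, -0.1007, 0.0418]
tcp_rot: [0.844, 0.039, 0.026, 0.534]
contact_force: [-0.0, 0.4, 0.3]
grip_width: 0.0852
```

Call:
move_arm(steps="0 0 0 0 0 -8 0; 0 0 0 0 0 -25 0; 0 0 0 0 0 -35 0; 0 0 0 0 5 -35 0; 0 0 0 0 20 -15 0")

```text
time_s: 24.55
position: [0.453, -0.0023, 0.1149]
tcp_rot: [0.845, 0.041, 0.028, 0.533]
contact_force: [0.8, -0.7, -0.1]
grip_width: 0.0858
```

Call:
move_arm(steps="0 0 0 0 40 -20 0; 0 0 0 0 40 -20 0; 0 0 0 0 0 0 0; 0 0 0 0 0 0 0; 0 0 0 0 0 0 0")

```text
time_s: 25.18
position: [0.4516, -0.0033, 0.2037]
tcp_rot: [0.844, 0.039, 0.026, 0.534]
contact_force: [0.7, 0.4, 0.5]
grip_width: 0.0853
```

Run:
```python
from fk import *
show()
sc=env.snapshot("scene")[:,:,::-1]; im=env.snapshot("top")[:,:,::-1]; cv2.imwrite("pics/t10.png",im)
cv2.imwrite("pics/m10.png",np.vstack([cv2.resize(sc[50:330,60:500],(460,293)),cv2.resize(im[50:330,120:560],(460,293))]))
c=cam("top"); hsv=cv2.cvtColor(im,cv2.COLOR_BGR2HSV)
m=((hsv[...,1]<75)&(hsv[...,2]>60)).astype(np.uint8)
def f(roi,m,z):
    x0,y0,x1,y1=roi; mm=np.zeros_like(m); mm[y0:y1,x0:x1]=m[y0:y1,x0:x1]; k=max(cv2.findContours(mm,0,1)[0],key=cv2.contourArea)[:,0]; return circ(cast(c,cv2.convexHull(k)[:,0],z))
print('cup',f((335,195,380,245),m,.085),'barrel',f((395,145,490,225),(hsv[...,2]<32).astype(np.uint8),.09),'bust',f((345,95,390,145),((hsv[...,1]<60)&(hsv[...,2]>70)).astype(np.uint8),.1))
```

```text
t25.18 p [ 0.4516 -0.0033  0.2037] x [0.996 0.094 0.002] z [ 0.086 -0.9   -0.428] q [-1.202  1.033  0.856  2.032  0.407  0.859 -0.724] F [0.7 0.4 0.5] w 0.0853
cup (array([ 0.46021708, -0.08068006]), np.float64(0.033870468680434695)) barrel (array([ 0.52454375, -0.27649145]), np.float64(0.07762918873670523)) bust (array([ 0.67789722, -0.11176537]), np.float64(0.03864803980557444))
```

View pics/m10.png

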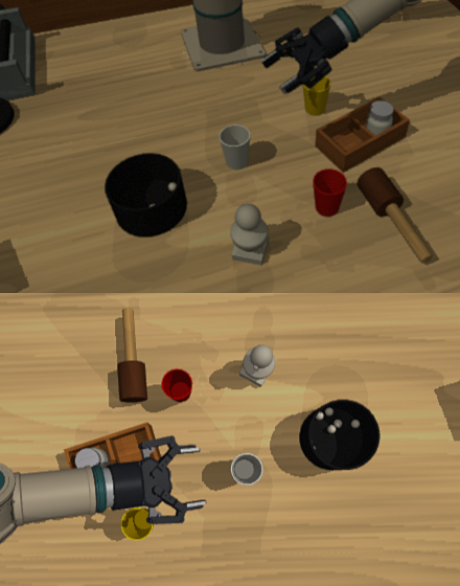

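The cup stands upright, empty and free. The barrel and bust have not moved, and no ball is on the bench. I'll hand in.

```bash
python3 -c "
from bench import env
print(env.close_job())"
```

```text
the job is handed in; nothing more can be done
None
```

The job is done and handed in at about 25 s of the 69 s allowed. I lifted the cup out of the caddy from above, stood it on the bench and let go. I then took it from the side with the tool 25° below horizontal, tipped it over the barrel by rolling the tool about 154° in all, and set it down again at a contact force of about 5 N.

**Last checks**
- **Cup:** it stands upright, empty and free at about (0.460, -0.081). The arm is well clear, the gripper is open and there is no contact force.
- **Barrel and bust:** both measure within 1 mm of where they started.
- **Jar and mallet:** they look undisturbed in the pictures; I did not re-measure them.
- **Balls:** five are plainly visible in the barrel. The other two show only as slivers behind its near wall, so the count of seven is inferred. The cup is empty and no ball shows on the bench.
- **Grip force:** it cannot be read. The interface fixes it at half the most, about 60 N. That is under the 70 N crack limit but above the 20 to 40 N you suggested. I commanded the fingers only slightly past contact to keep it light.

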